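Unhook the drip plate and lay it in the wash tray

ROBOT

A 6-joint arm with a two-finger parallel gripper is mounted at the origin on a cart in front of the work surface, level with it; the furniture and walls round the work are solid. World frame = base frame: x ahead of the robot, y to its left, z up, the work surface at z = 0. Lengths are in m, angles in rad, forces in N, time in s.
With the tool pointing down it reaches from about 0.25 to 0.775 m from the base axis. Payload 4 kg.
Tool frame: the origin (TCP) lies at the very end of the fingers, on their centre line; the grasp point (between the pads) lies 19 mm behind it; x points along the fingers, y is the direction in which the jaws open and shut, and the axes are right-handed (so a half turn about x gives the same grasp; the last joint's range is limited). The gripper opens to 94 mm and grips with 3 to 60 N. Pads are 16 mm wide; open, the fingers measure 119 mm over their backs; the gripper's body (75 mm by 177 mm) begins 78 mm behind the grasp point.
Start: joints at [-1.35, 0.087, 1.371, -0, 1.684, -0.103], TCP at [0.175, -0.521, 0.206] pointing down, gripper open.
Joint ranges: [-3.1, 3.1], [-0.76, 2.03], [0.27, 2.55], [-1.08, 4.22], [0.17, 2.65], [-2.57, 2.57]. Speed limits (rad/s): [2.79, 2.79, 3.14, 3.14, 3.14, 3.14].

INTERFACE

Orientations are given as [roll, pitch, yaw] about the fixed x, y, z axes, in that order (R = Rz(yaw) Ry(pitch) Rx(roll)).
In Python, from bench import robot gives the robot as it stands.
- The arm moves only by the tool carry_out, never from a script. Its argument "targets" is a list of rows, each a list of 5 numbers: the closure, from 0 (fully open) to 1 (shut), then the shift along the tool's x, y, z in cm, then the turn about the tool's x in degrees. In form: [[fingers, tx, ty, tz, turn], ...]. A call has 1 to 20 rows; each row shifts and turns the commanded pose from where the row before left it, along the tool's axes as they then stand; what a row does not reach is not made up. A row lasts 1/10 s, in which the tool goes at most 50 mm and 8.59 degrees, less where a joint would pass 70% of its speed; a pose out of reach is approached as far as the arm can. A call is refused whole if a number of a shift passes 5 or a number of a turn 8.59, either way. A call with a gripper value outside its range is refused whole. The fingers move at their own pace and stop on an object; the grip force is fixed at half the most. Time passes only in rows, so rows that do not move let the fingers close. It gives the time, the measured TCP pose, the force and the opening at its end, in the units of the state.
- robot.get_obs(): the state, without advancing time (a new reading comes with each control period).
- robot.snapshot(name): name is "scene" or "top" or "wrist"; returns a dict with "image" (400x640x3 uint8, red, green, blue), "camera_matrix" (3x3 intrinsics, pixels), "distortion" ([k1, k2, p1, p2, k3] as OpenCV has them; the pictures are not rectified), "pose" (4x4, takes a point from camera to world coordinates). Camera axes: x right, y up, looking along -z (the intrinsics and any distortion apply to the point x, -y, -z); pixel columns grow to the right and rows downward; lengths in m; the calibration is good to about 2 mm. A picture is of the moment at which its call begins. There is no depth.
- robot.close_job(): hands the job in, once; it reports no verdict.
The state is a dict: "time": time; "joint_positions": joint angles; "qvel": joint speeds; "joint_torque": joint torques, N m; "tool_pos": TCP position; "ee_rot": TCP orientation; "wrist_force": force on the tool from outside, world axes, zero at the start; "wrist_torque": the same for the moment, N m; "width": finger opening in m.
Only numpy, scipy, OpenCV 4.12 (cv2) and the standard library are available. Lean on these libraries where they do the work, as an engineer would, in place of code of your own. Each camera call takes 0.05 s, during which the arm holds its last target. There are 200 camera calls.

TASK

The drip plate on the can-draining stand is due for washing. First lift the sample jar out of the wash tray and stand it upright on the bench beside it; then swing the lower end of the hanging plate up by its handle tab until the plate is level, with its nib still hooked behind the ledge bar, and only then lift the nib off the ledge, draw the plate out from under the keeper bar and lay it gently flat in the tray, handle up. Leave the cans, can ends, bolts, marker and roll on the bench where they are.

Things in the scene. Friction and masses are not known exactly. Their poses are not given: they have to be found in the camera images.
- stand: can-draining stand, fixed: dark base (156 x 116 x 8 mm) carrying bare steel bars 8 mm thick along y. Origin on the bench; -x is the front, toward which the hung plate slopes down; z up. Ledge bar at x 50, z 115 mm; keeper bar at x 71, z 147 mm; lower rest bar at x -16, z 77 mm, 64 mm long. Ledge and keeper end at two 9 mm uprights at y = +-52 mm
- ledge (a point): centre of the stand's ledge bar (8 mm thick, 115 mm above the bench), over which the plate's nib hooks; axes as the stand's
- keeper (a point): centre of the keeper bar (8 mm thick) above the plate's tail; 5 mm over the hung plate, too little to lift the nib off. With the plate turned level about the ledge bar the gap is about 20 mm, and 8 mm of lift frees the nib; the plate must then come 30 mm forward (stand's -x) before its tail is clear of this bar
- plate_handle (a point): grasp point in the handle tab of the drip plate (loose, bare aluminium, about 0.3 kg), 24 mm above its top face, 30 mm from its lower end. Axes are the plate's: x along it, up to the hooked end; z out of its top. Hung, it slopes 30 degrees. The tab is 8 mm thick (x), 44 mm wide (y), 38 mm high. With the plate lying flat this point is 36 mm above the floor it lies on
- plate_nib (a point): point on the plate's underside at the front face of its nib, 92 mm toward +x and 28 mm below the handle point; axes as the plate's. The nib (60 mm wide, 5 mm thick) reaches 8 mm down; hung, its front face bears on the back of the ledge bar and the underside on top of it. Side folds of the same depth let the plate lie flat
- plate_mid (a point): centre of the plate's sheet (162 mm along x, 80 mm wide, 4 mm thick), 51 mm toward +x of the tab; axes as the plate's. The sheet ends in a 40 mm tail beyond the nib, which lies under the keeper bar
- tray: shallow steel wash tray, fixed: 200 mm (x) by 120 mm (y) outside, walls 4 mm thick and 14 mm high, floor 4 mm above the bench. Origin: under its centre, on the bench. The plate fits in it lengthwise along x, either way round. Behind it a red hose, 16 mm thick, lies fixed along the bench at x beyond 0.63 m
- jar_mid (a point): centre of the sample jar, clear with black screw lid, 62 mm across, 92 mm high, about 0.13 kg, 46 mm above its underside; it stands in the tray at first. Its z axis is up
- drain_grid: flat steel drain grid fixed on the bench, 110 x 110 x 4 mm, the tall can stands on it. Origin: centre of its underside
- tall_can: full closed drinks can, upright on the drain grid, 66 mm across, 159 mm high; bystander. Origin: centre of its underside
- open_can: open light drinks can, upright on the bench, 66 mm across, 157 mm high; bystander. Origin: centre of its underside
- end_stack: stack of can ends, 66 mm across, 16 mm high; bystander. Origin: centre of its underside
- short_bolt: another, shorter hex bolt standing on its head, 18 mm across, 33 mm high; bystander. Origin: centre of its underside
- seaming_roll: spare steel seaming roll, 49 mm across, 34 mm high; bystander. Origin: centre of its underside
- marker: marker pen lying along its y axis, 130 mm long, 15 mm thick; bystander. Origin: centre of its underside
- bolt: hex bolt standing on its head, 18 mm across, 41 mm high; bystander. Origin: centre of its underside

How it is judged:
By the outcome, as a careful person would: the job done as asked, in the order asked, and still so for the second after the job is handed in, with the robot touching nothing.
It also fails if it takes over 54 s, if anything falls off the work surface, if the arm or the gripper's body presses on something with over 40 N, if the wrist force passes 120 N, or if a joint passes its speed limit or range.

## Working session

There is one attempt and no reset: what is moved stays moved. The work goes in short steps, Python scripts to look and compute and a tool call to move; the robot and the scene stay as the last step left them, time stands still between calls to the robot, and variables do not carry over. Pictures are saved under pics/ and viewed, about 8 in all and at most 12, crops included, and the job is handed in when it is done.

Besides the shell and the picture viewer there is one more tool, called in YAML: its name, and indented under it one key for each argument. carry_out: Moves the arm, as the interface text tells. Its arguments: {"type":"object","properties":{"targets":{"type":"array","items":{"type":"array","items":{"type":"number"}}}},"required":["targets"]}

```bash
mkdir -p pics; ls; cat > h.py <<'E'
import numpy as np, cv2
from bench import robot
def snap(name,fn):
    s=robot.snapshot(name); cv2.imwrite('pics/'+fn+'.png',s['image'][:,:,::-1]); np.savez('pics/'+fn+'.npz',K=s['camera_matrix'],d=s['distortion'],P=s['pose']); return s
def load(fn):
    z=np.load('pics/'+fn+'.npz'); return z['K'],np.array(z['d'],float),z['P']
def ray(fn,uv):
    K,d,P=load(fn); q=cv2.undistortPoints(np.array([[uv]],float),K,d)[0,0]
    v=P[:3,:3]@np.array([q[0],-q[1],-1]); return P[:3,3],v
def onz(fn,uv,z):
    o,v=ray(fn,uv); return o+v*(z-o[2])/v[2]
def tri(*obs):
    A=np.zeros((3,3));b=np.zeros(3)
    for fn,uv in obs:
        o,v=ray(fn,uv);v=v/np.linalg.norm(v);M=np.eye(3)-np.outer(v,v);A+=M;b+=M@o
    return np.linalg.solve(A,b)
def proj(fn,X):
    K,d,P=load(fn); p=(np.atleast_2d(X)-P[:3,3])@P[:3,:3]; p=p*[1,-1,-1]
    return cv2.projectPoints(p,np.zeros(3),np.zeros(3),K,d)[0][:,0]
E
python3 - <<'E'
from h import *
for n in('scene','top'):
    s=snap(n,n+'0'); print(n,s['pose'].round(3).tolist())
    cv2.imwrite('pics/%s0b.png'%n,cv2.resize(cv2.imread('pics/%s0.png'%n),(800,500),interpolation=cv2.INTER_CUBIC))
print(robot.get_obs())
E
```

```text
pics
scene [[-0.887, 0.308, -0.346, 0.033], [-0.462, -0.619, 0.634, 0.829], [-0.019, 0.722, 0.691, 1.039], [0.0, 0.0, 0.0, 1.0]]
top [[0.014, 0.987, -0.161, 0.348], [-1.0, 0.014, -0.001, -0.07], [0.002, 0.161, 0.987, 1.222], [0.0, 0.0, 0.0, 1.0]]
{'time': 0.1, 'joint_positions': array([-1.35007696e+00,  8.78630008e-02,  1.37207679e+00, -1.56103358e-05,
        1.68357310e+00, -1.03103185e-01]), 'qvel': array([ 5.73204804e-05, -1.30895807e-04, -4.49059457e-03,  7.22079332e-04,
        9.52898077e-04,  1.68917281e-03]), 'joint_torque': array([ 7.19181699e-04, -3.41252232e+01, -3.03301978e+01,  7.16877147e-02,
        3.04344075e-02, -1.08517795e-04]), 'tool_pos': array([ 0.17488936, -0.52094822,  0.20444445]), 'ee_rot': array([-1.6658202 ,  1.56887603,  1.79959326]), 'wrist_force': array([0.36949673, 0.22092175, 0.12807867]), 'wrist_torque': array([ 0.01663694,  0.00771531, -0.01408156]), 'width': 0.09419592782384464}
```

View pics/scene0b.png

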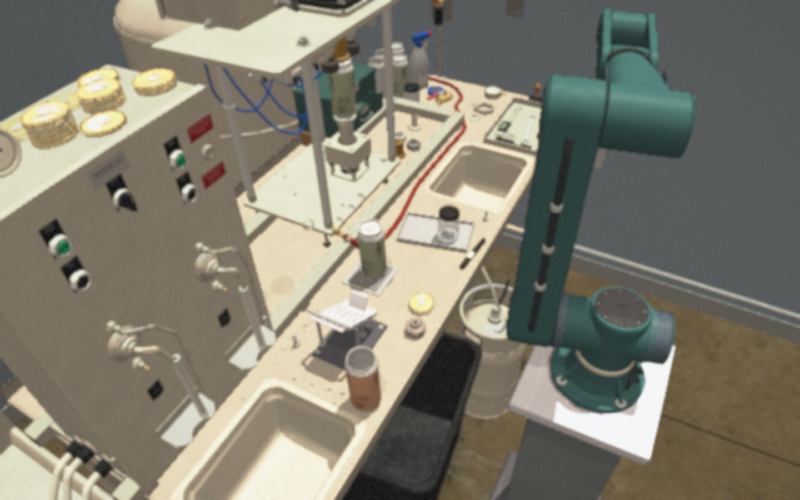

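View pics/top0b.png

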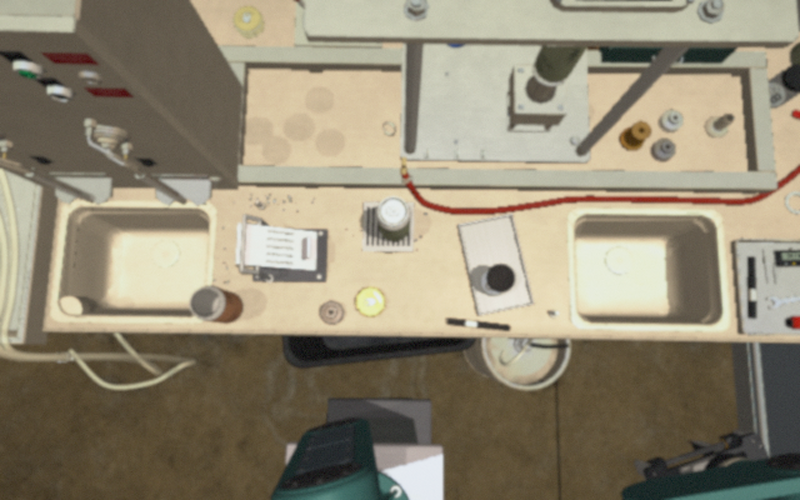

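The stand sits left (top pixels ~(280,250)) with its front toward image right (world −y). The tray is at ~(495,265) with the jar at ~(498,278). Next: enlarged crops.

```bash
python3 - <<'E'
import cv2,numpy as np
t=cv2.imread('pics/top0.png'); s=cv2.imread('pics/scene0.png')
f=lambda i,x,y,w,h,k:cv2.resize(i[y:y+h,x:x+w],None,fx=k,fy=k,interpolation=cv2.INTER_CUBIC)
a=f(t,150,145,290,130,2.75); b=f(s,230,160,200,160,2.75)
c=np.zeros((a.shape[0],a.shape[1],3),np.uint8);
cv2.imwrite('pics/c1.png',a)
b=f(s,230,160,170,150,4); cv2.imwrite('pics/c2.png',b); print(a.shape,b.shape)
E
```

```text
(358, 798, 3) (600, 680, 3)
```

View pics/c1.png

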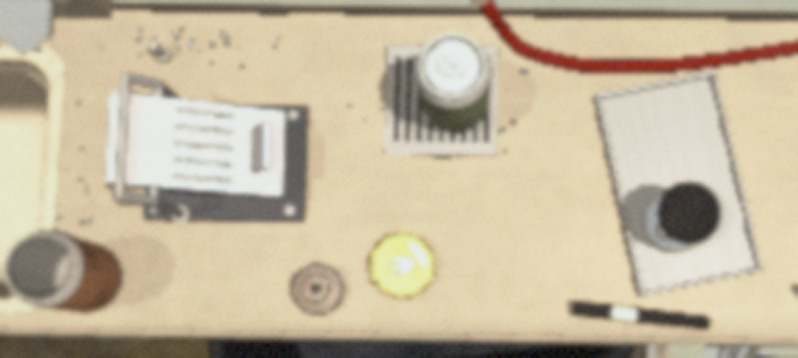

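View pics/c2.png

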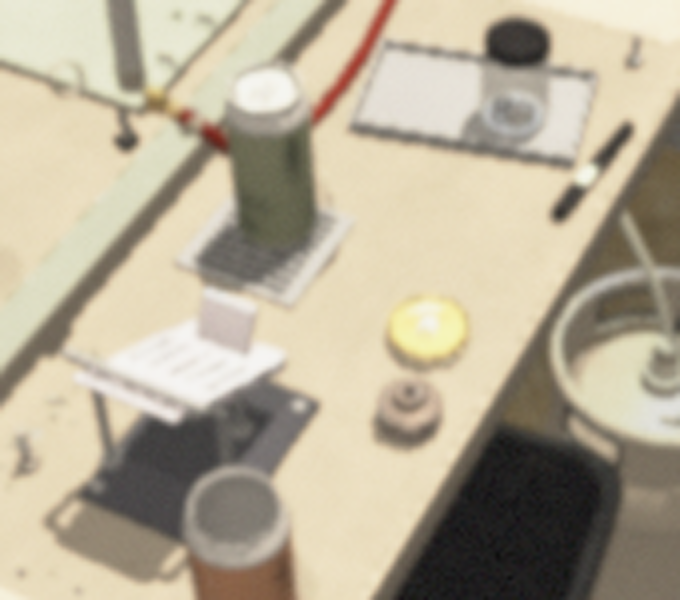

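c1: tray rim corners at (597,97), (714,78), (759,268), (640,293), lid (689,212), base right corners (305,108), (302,220), tab around (262,147). c2: tab top edge at (203,292)–(256,305), lid top at (517,37), can top at (265,90).

```bash
cat > m.py <<'E'
from h import *
T=lambda u,v:(150+u/2.75-.3,145+v/2.75-.3)
S=lambda u,v:(230+u/4-.4,160+v/4-.4)
E
python3 - <<'E'
from m import *
from scipy.optimize import least_squares
np.set_printoptions(precision=4,suppress=True)
c=[onz('top0',T(*p),.014) for p in((597,97),(714,78),(759,268),(640,293))]
c2=[onz('scene0',S(*p),.014) for p in((388,43),(597,75),(572,164),(352,130))]
for n,q in(('tray top',c),('tray scene',c2)): print(n,np.array(q)[:,:2].tolist(),np.mean(q,0))
print('edge yaw',[np.degrees(np.arctan2(*(c[a]-c[b])[[1,0]])) for a,b in((0,3),(1,2))])
print('jar',onz('top0',T(689,212),.092),onz('scene0',S(517,37),.092))
print('base',[onz('top0',T(*p),.008)[:2] for p in((305,108),(302,220),(145,220))],[onz('scene0',S(*p),.008)[:2] for p in((318,404),)])
print('tab top',tri(('top0',T(270,123)),('scene0',S(203,292))),tri(('top0',T(268,172)),('scene0',S(256,305))))
print('plate lower corners',tri(('top0',T(286,108)),('scene0',S(192,322))),tri(('top0',T(283,196)),('scene0',S(287,356))))
for n,a,b,z in(('can',(452,65),(265,90),.163),('ends',(403,264),(428,322),.016),('roll',(317,288),(408,395),.034),('open',(45,270),(237,505),.157)):
  print(n,onz('top0',T(*a),z),onz('scene0',S(*b),z))
print('marker',onz('top0',T(572,308),.01),onz('top0',T(708,322),.01),'grid',onz('top0',T(440,100),.004),'sbolt',onz('scene0',S(633,65),0),'bolt',onz('scene0',S(25,470),0), onz('scene0',S(125,145),0),onz('top0',T(158,48),.0))
print('hose',[onz('top0',T(*a),.008) for a in((500,30),(600,66),(740,55))])
E
```

```text
tray top [[0.6060630548972104, -0.19277044390269554], [0.626614150468027, -0.3072960670768856], [0.4413695631472811, -0.3469103229576573], [0.41593465315133354, -0.23318378142424523]] [ 0.5225 -0.27    0.014 ]
tray scene [[0.6269880068841416, -0.2986125152035929], [0.4395255912510099, -0.3406649728116208], [0.41391919728367077, -0.22298234196356936], [0.600371753490999, -0.17878016126685903]] [ 0.5202 -0.2603  0.014 ]
edge yaw [np.float64(12.000085970439434), np.float64(12.070797893591164)]
jar [ 0.4848 -0.2674  0.092 ] [ 0.488  -0.2681  0.092 ]
base [array([0.5923, 0.0929]), array([0.482, 0.092]), array([0.48  , 0.2432])] [array([0.4822, 0.0977])]
tab top [0.5611 0.112  0.1049] [0.5162 0.1111 0.112 ]
plate lower corners [0.5828 0.1045 0.0557] [0.5001 0.1042 0.0592]
can [ 0.6007 -0.053   0.163 ] [ 0.5984 -0.0434  0.163 ]
ends [ 0.4402 -0.0069  0.016 ] [ 0.4423 -0.0063  0.016 ]
roll [0.4153 0.0722 0.034 ] [0.4164 0.0793 0.034 ]
open [0.4206 0.286  0.157 ] [0.4232 0.2951 0.157 ]
marker [ 0.401  -0.1688  0.01  ] [ 0.3896 -0.2981  0.01  ] grid [ 0.603  -0.0391  0.004 ] sbolt [ 0.4212 -0.3843  0.    ] bolt [0.6471 0.2435 0.    ] [ 0.7762 -0.0877  0.    ] [0.6526 0.2418 0.    ]
hose [array([ 0.6738, -0.0974,  0.008 ]), array([ 0.6386, -0.1964,  0.008 ]), array([ 0.6516, -0.3345,  0.008 ])]
```

```bash
cat >> h.py <<'E'
from scipy.spatial.transform import Rotation as Ro
def st():
    o=robot.get_obs(); R=Ro.from_euler('xyz',o['ee_rot']).as_matrix(); return o,R
def go(tgt=None,jaw=None):
    "tool-axis shift in cm to world target; turn deg to bring tool y to heading jaw (deg)"
    o,R=st(); y=np.degrees(np.arctan2(R[1,1],R[0,1])); z=np.degrees(np.arctan2(R[1,2],R[0,2]))
    print('t%.2f'%o['time'],'pos',o['tool_pos'].round(4),'jaw %.1f z %.1f'%(y,z),'toolx',R[:,0].round(3),'F',o['wrist_force'].round(1),'w %.4f'%o['width'],'j',o['joint_positions'].round(2))
    if tgt is not None: print('shift cm',(R.T@(np.array(tgt)-o['tool_pos'])*100).round(2),'yaw err',None if jaw is None else round((y-jaw+180)%360-180,1))
E
python3 - <<'E'
from h import *
go([.486,-.268,.15],0)
E
```

```text
t0.10 pos [ 0.1749 -0.5209  0.2044] jaw -71.4 z -161.4 toolx [-0.     0.002 -1.   ] F [0.4 0.2 0.1] w 0.0942 j [-1.35  0.09  1.37 -0.    1.68 -0.1 ]
shift cm [  5.48 -14.07 -37.54] yaw err -71.4
```

carry_out:
  targets:
    - [0, 0, -0.7, -1.9, 0]
    - [0, 0, -1.4, -3.75, 0]
    - [0, 0, -1.4, -3.75, 0]
    - [0, 0, -1.4, -3.75, 0]
    - [0, 0, -1.4, -3.75, 0]
    - [0, 0, -1.4, -3.75, 0]
    - [0, 0, -1.4, -3.75, 0]
    - [0, 0, -1.4, -3.75, 0]
    - [0, 0, -1.4, -3.75, 0]
    - [0, 0, -1.4, -3.75, 0]
    - [0, 0, -0.7, -1.9, -4]
    - [0, 0, 0, 0, -8.5]
    - [0, 0, 0, 0, -8.5]
    - [0, 0, 0, 0, -8.5]
    - [0, 0, 0, 0, -8.5]
    - [0, 0, 0, 0, -8.5]
    - [0, 0, 0, 0, -8.5]
    - [0, 0, 0, 0, -8.5]
    - [0, 0, 0, 0, -8.5]
    - [0, 0, 0, 0, -8.5]

```text
time: 2.1
tool_pos: [0.4862, -0.2691, 0.2048]
ee_rot: [-2.282, 1.569, 2.595]
wrist_force: [0.4, 0.1, -1.0]
width: 0.094
```

```bash
python3 - <<'E'
from h import *
go([.486,-.268,.037],12)
s=snap('wrist','w1');print(s['pose'].round(3).tolist())
print(proj('w1',[[.486,-.268,.096],[.521,-.267,.014]]).round())
E
```

```text
t2.10 pos [ 0.4862 -0.2691  0.2048] jaw 9.4 z -80.6 toolx [-0.001  0.001 -1.   ] F [ 0.4  0.1 -1. ] w 0.0940 j [-0.61  0.1   1.36 -0.    1.68 -0.77]
shift cm [16.78  0.02 -0.09] yaw err -2.6
[[0.986, -0.16, -0.04, 0.475], [0.165, 0.954, 0.252, -0.195], [-0.002, -0.256, 0.967, 0.384], [0.0, 0.0, 0.0, 1.0]]
[[317. 197.]
 [349. 183.]]
```

View pics/w1.png

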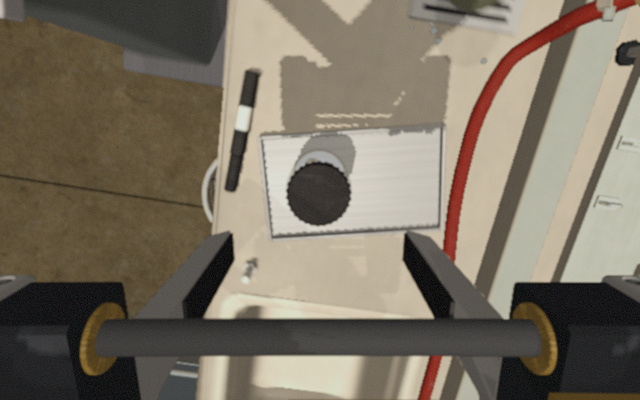

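Lid is centred at (319,193), 4 px from prediction. Tray rim corners: (262,136), (443,125), (440,229), (271,237). The small bolt at (250,268) is clear of the fingers.

```bash
python3 - <<'E'
from h import *
c=np.array([onz('w1',p,.014) for p in((262,136),(443,125),(440,229),(271,237))]);print(c[:,:2].round(4).tolist(),c.mean(0).round(4),[np.degrees(np.arctan2(*(c[a]-c[b])[[1,0]])).round(1) for a,b in((1,0),(2,3))])
j=onz('w1',(319,193),.096);print(j); go([j[0],j[1],.037])
E
```

```text
[[0.4209, -0.2326], [0.6067, -0.1902], [0.6329, -0.3027], [0.4451, -0.344]] [ 0.5264 -0.2673  0.014 ] [np.float64(12.9), np.float64(12.4)]
[ 0.48730525 -0.26413725  0.096     ]
t2.15 pos [ 0.4861 -0.269   0.2048] jaw 9.6 z -80.4 toolx [-0.001  0.001 -1.   ] F [ 1.1  0.6 -0.5] w 0.0940 j [-0.61  0.1   1.36 -0.    1.68 -0.78]
shift cm [16.78  0.22 -0.45] yaw err None
```

carry_out:
  targets:
    - [0, 1, 0.2, -0.35, 0]
    - [0, 3, 0, 0, 0]
    - [0, 3, 0, 0, 0]
    - [0, 3, 0, 0, 0]
    - [0, 3, 0, 0, 0]
    - [0, 2, 0, 0, 0]
    - [0, 1.2, 0, 0, 0]
    - [0, 0.5, 0, 0, 0]
    - [0, 0, 0, 0, 0]
    - [1, 0, 0, 0, 0]
    - [1, 0, 0, 0, 0]
    - [1, 0, 0, 0, 0]

```text
time: 3.35
tool_pos: [0.4885, -0.2659, 0.0397]
ee_rot: [0.793, 1.569, -0.62]
wrist_force: [-0.5, -0.3, 0.5]
width: 0.0732
```

carry_out:
  targets:
    - [1, 0, 0, 0, 0]
    - [1, 0, 0, 0, 0]
    - [1, 0, 0, 0, 0]

```text
time: 3.65
tool_pos: [0.4879, -0.2657, 0.039]
ee_rot: [0.218, 1.57, -1.195]
wrist_force: [-0.7, 0.4, 2.7]
width: 0.0606
```

```bash
python3 - <<'E'
from h import *
go([.5,-.14,.15],12)
E
```

```text
t3.65 pos [ 0.4879 -0.2657  0.039 ] jaw 9.1 z -80.9 toolx [ 0.    -0.001 -1.   ] F [-0.7  0.4  2.7] w 0.0606 j [-0.6   0.19  1.59 -0.    1.36 -0.76]
shift cm [-11.11   3.17 -12.22] yaw err -2.9
```

carry_out:
  targets:
    - [1, -0.5, 0, 0, 0]
    - [1, -1.5, 0, 0, 0]
    - [1, -2, 0, 0, 0]
    - [1, -2, 0, 0, 0]
    - [1, -1.5, 0, 0, 0]
    - [1, -0.5, 0.3, -1, 0]
    - [1, 0, 0.6, -2.2, 0]
    - [1, 0, 0.6, -2.8, 0]
    - [1, 0, 0.6, -2.8, 0]
    - [1, 0, 0.5, -2.2, 0]
    - [1, 0, 0.4, -1.2, 0]
    - [1, 1, 0, 0, 0]
    - [1, 2, 0, 0, 0]
    - [1, 2, 0, 0, 0]
    - [1, 1.6, 0, 0, 0]
    - [1, 0.8, 0, 0, 0]
    - [1, 0.5, 0, 0, 0]
    - [1, 0.2, 0, 0, 0]
    - [1, 0, 0, 0, 0]

```text
time: 5.55
tool_pos: [0.4986, -0.1406, 0.0377]
ee_rot: [0.823, 1.57, -0.59]
wrist_force: [0.2, 0.2, -1.3]
width: 0.0604
```

```bash
python3 - <<'E'
from h import *
go([.5,-.14,.0355],12)
E
```

```text
t5.55 pos [ 0.4986 -0.1406  0.0377] jaw 9.0 z -81.0 toolx [ 0.001 -0.    -1.   ] F [ 0.2  0.2 -1.3] w 0.0604 j [-0.38  0.11  1.69 -0.    1.34 -0.54]
shift cm [ 0.22  0.15 -0.04] yaw err -3.0
```

carry_out:
  targets:
    - [1, 0.1, 0, 0, 0]
    - [1, 0.1, 0, 0, 0]
    - [0.3, 0, 0, 0, 0]
    - [0, 0, 0, 0, 0]
    - [0, 0, 0, 0, 0]
    - [0, 0, 0, 0, 0]
    - [0, -1, 0, 0, 0]
    - [0, -3, 0, 0, 0]
    - [0, -4, 0, 0, 0]
    - [0, -4, 0, 0, 0]
    - [0, -4, 0, 0, 0]
    - [0, -3, 0, 0, 0]
    - [0, -1, 0.6, -2, 0]
    - [0, 0, 1.3, -4, 0]
    - [0, 0, 1.3, -4, 0]
    - [0, 0, 1.3, -4, 0]
    - [0, 0, 1.3, -4, 0]
    - [0, 0, 1.3, -4, 0]
    - [0, 0, 1.05, -3.5, -4]

```text
time: 7.45
tool_pos: [0.5387, 0.1265, 0.2364]
ee_rot: [1.577, 1.57, 0.236]
wrist_force: [0.9, -0.5, 0.3]
width: 0.0937
```

carry_out:
  targets:
    - [0.6, 0, 0, 0, -8.5]
    - [0.6, 0, 0, 0, -8.5]
    - [0.6, 0, 0, 0, -8.5]
    - [0.6, 0, 0, 0, -8.5]
    - [0.6, 0, 0, 0, -8.5]
    - [0.6, 0, 0, 0, -8.5]
    - [0.6, 0, 0, 0, -8.5]
    - [0.6, 0, 0, 0, -8.5]
    - [0.6, 0, 0, 0, -6]
    - [0.6, 0, 0, 0, -3]
    - [0.6, 0, 0, 0, 0]

```text
time: 8.55
tool_pos: [0.5387, 0.1244, 0.2363]
ee_rot: [0.036, 1.57, 0.037]
wrist_force: [-0.2, 0.3, -0.8]
width: 0.0371
```

```bash
python3 - <<'E'
from h import *
go([.539,.125,.2],90)
s=snap('wrist','w2');print(s['pose'].round(3).tolist())
cv2.imwrite('pics/w2b.png',cv2.resize(s['image'][:,:,::-1],(800,500),interpolation=cv2.INTER_CUBIC))
E
```

```text
t8.55 pos [0.5387 0.1244 0.2363] jaw 90.0 z 0.0 toolx [ 0.001  0.    -1.   ] F [-0.2  0.3 -0.8] w 0.0371 j [ 0.12  0.09  1.31 -0.    1.74 -1.45]
shift cm [3.63 0.06 0.03] yaw err 0.0
[[-0.002, -0.967, -0.257, 0.465], [1.0, -0.002, -0.0, 0.125], [-0.0, -0.257, 0.967, 0.416], [0.0, 0.0, 0.0, 1.0]]
```

View pics/w2b.png

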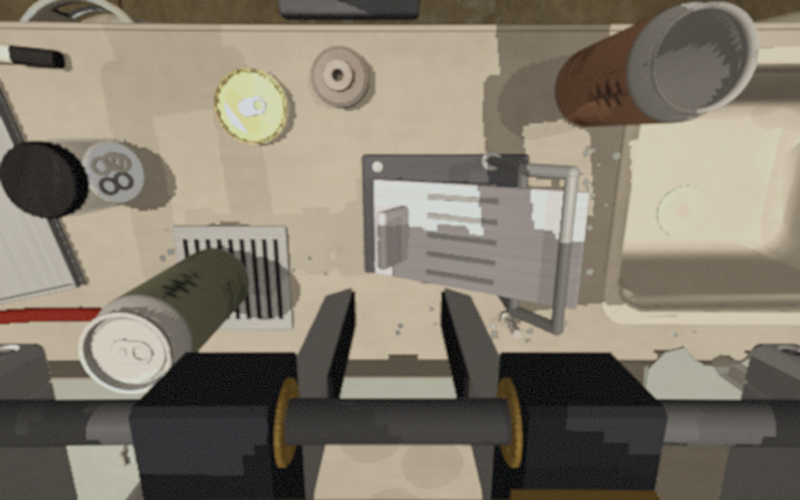

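Jar stands upright at (45,180). The plate is hung with the tab at about (392,238), keeper bar (572,170)–(557,330), base left edge x≈364. Enlarging the tab and stand.

```bash
python3 - <<'E'
import cv2
i=cv2.imread('pics/w2.png'); cv2.imwrite('pics/c3.png',cv2.resize(i[115:275,280:480],None,fx=3.75,fy=3.75,interpolation=cv2.INTER_CUBIC))
E
```

```text
(no output)
```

View pics/c3.png

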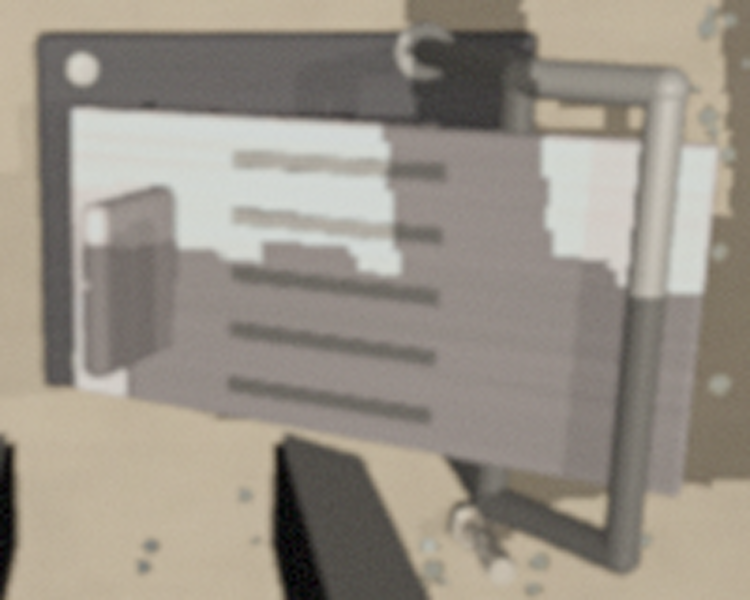

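```bash
python3 - <<'E'
from h import *
from scipy.optimize import least_squares
np.set_printoptions(precision=4,suppress=True)
C=lambda u,v:(280+u/3.75-.37,115+v/3.75-.37)
so=[((-78,58,8),(40,36)),((-78,-58,8),(46,384)),((71,50,147),(668,85)),((71,-50,147),(624,555))]
po=[((-4,22,14),(85,205)),((-4,-22,14),(88,375)),((4,22,14),(108,205)),((4,-22,14),(112,370)),((4,22,-24),(173,188)),((4,-22,-24),(172,358)),((-30,40,-24),(70,107)),((-30,-40,-24),(75,388)),((132,40,-24),(718,147)),((132,-40,-24),(680,494))]
def fit(o,full,x0):
    P=np.array([a for a,b in o])/1e3; U=np.array([C(*b) for a,b in o])
    def W(x): return Ro.from_euler('ZY',[x[3],-x[4] if full else 0]).apply(P)+x[:3]*[1,1,1 if full else 0]
    r=least_squares(lambda x:(proj('w2',W(x))-U).ravel(),x0); x=r.x
    print('pos',x[:3],'yaw %.1f tilt %.1f'%tuple(np.degrees(x[3:])),'\n',r.fun.reshape(-1,2).round(1).tolist())
fit(so,0,[.538,.171,0,1.57,0]); fit(po,1,[.538,.128,.1,1.57,.52])
E
```

```text
pos [0.5396 0.1648 0.    ] yaw 90.3 tilt 0.0 
 [[-5.8, -1.3], [-4.7, 1.6], [3.8, 2.9], [3.3, -2.6]]
pos [0.5404 0.1203 0.0971] yaw 89.8 tilt 27.5 
 [[-0.8, -0.5], [-1.3, 0.7], [0.8, 0.2], [-0.2, 3.3], [2.1, -1.0], [1.8, -3.5], [-0.3, 0.4], [-0.9, 0.4], [-0.0, -0.1], [-1.0, -0.2]]
```

The plate fit gives handle ≈ (0.5404, 0.1203, 0.097), tilted about 28–30°. The tool cannot tilt, so I'll straddle the tab and narrow the jaws while rising along the arc. The closing pads will turn the tab upright, which levels the plate about the ledge.

carry_out:
  targets:
    - [0.69, 1, -0.4, 0.1, 0]
    - [0.69, 3, 0, 0, 0]
    - [0.69, 4, 0, 0, 0]
    - [0.69, 3, 0, 0, 0]
    - [0.69, 1.4, 0, 0, 0]
    - [0.69, 0, 0, 0, 0]

```text
time: 9.2
tool_pos: [0.5379, 0.1199, 0.1086]
ee_rot: [-2.996, 1.565, -2.996]
wrist_force: [-0.7, -0.1, -0.0]
width: 0.0292
```

```bash
python3 - <<'E'
from h import *
go([.5398,.1203,.092],90)
s=snap('wrist','w3')
cv2.imwrite('pics/w3b.png',cv2.resize(s['image'][100:400,200:500,::-1],(600,600),interpolation=cv2.INTER_CUBIC))
L=np.array([213,115.]);
for th in np.arange(30,-1,-2.):
    a=np.radians(th);c,s_=np.cos(a),np.sin(a);h=8+4*th/30
    b=L+[-88*c-8*s_,-88*s_+8*c]; g=8*c+(38-h)*s_
    print(int(th),'y %.1f tipz %.1f gap %.1f clos %.2f'%(b[0]-(38+h)/2*s_,b[1]+4*s_+h*c,g,1-(g-2)/94.2))
E
```

```text
t9.20 pos [0.5379 0.1199 0.1086] jaw 90.0 z 0.0 toolx [-0.006 -0.001 -1.   ] F [-0.7 -0.1 -0. ] w 0.0292 j [ 0.12  0.13  1.51 -0.    1.5  -1.45]
shift cm [1.66 0.04 0.2 ] yaw err 0.0
30 y 120.3 tipz 90.3 gap 19.9 clos 0.81
28 y 119.9 tipz 93.0 gap 19.4 clos 0.82
26 y 119.6 tipz 95.7 gap 18.8 clos 0.82
24 y 119.3 tipz 98.4 gap 18.2 clos 0.83
22 y 119.2 tipz 101.1 gap 17.6 clos 0.83
20 y 119.2 tipz 103.8 gap 16.9 clos 0.84
18 y 119.4 tipz 106.5 gap 16.1 clos 0.85
16 y 119.6 tipz 109.3 gap 15.4 clos 0.86
14 y 119.9 tipz 112.0 gap 14.6 clos 0.87
12 y 120.3 tipz 114.8 gap 13.7 clos 0.88
10 y 120.8 tipz 117.5 gap 12.9 clos 0.88
8 y 121.5 tipz 120.2 gap 11.9 clos 0.89
6 y 122.2 tipz 122.9 gap 11.0 clos 0.90
4 y 123.0 tipz 125.6 gap 10.0 clos 0.91
2 y 124.0 tipz 128.3 gap 9.0 clos 0.93
0 y 125.0 tipz 131.0 gap 8.0 clos 0.94
```

View pics/w3b.png

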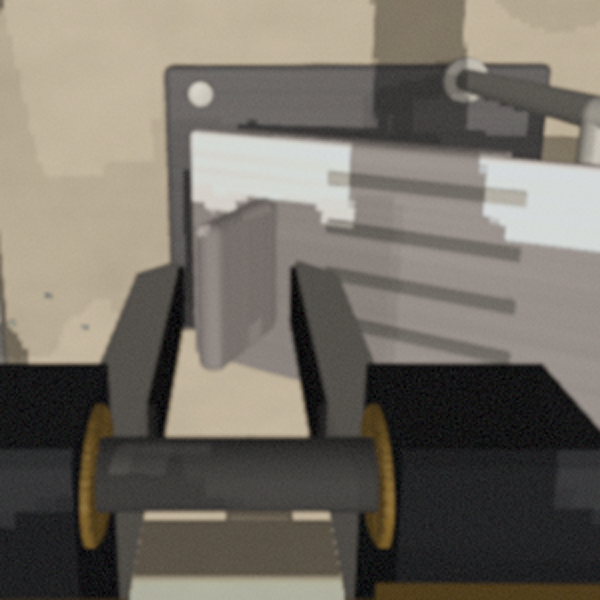

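Fingers straddle the tab (tips at x=183 and 293, tab 198–275). I'll descend the last 17 mm and then close to first contact.

carry_out:
  targets:
    - [0.69, 0.8, 0, 0.2, 0]
    - [0.69, 0.6, 0, 0, 0]
    - [0.69, 0.25, 0, 0, 0]
    - [0.69, 0, 0, 0, 0]
    - [0.75, 0, 0, 0, 0]
    - [0.79, 0, 0, 0, 0]
    - [0.81, 0, 0, 0, 0]
    - [0.81, 0, 0, 0, 0]

```text
time: 10.05
tool_pos: [0.5419, 0.1176, 0.0954]
ee_rot: [-1.478, 1.565, -1.479]
wrist_force: [-0.2, -7.5, 0.6]
width: 0.0179
```

```bash
python3 - <<'E'
from h import *
go([.5398,.1203,.091],90)
E
```

```text
t10.05 pos [0.5419 0.1176 0.0954] jaw 90.0 z -0.0 toolx [ 0.001 -0.005 -1.   ] F [-0.2 -7.5  0.6] w 0.0179 j [ 0.11  0.15  1.53 -0.01  1.47 -1.46]
shift cm [ 0.43  0.27 -0.21] yaw err -0.0
```

carry_out:
  targets:
    - [0.8, 0.3, -0.2, -0.2, 0]
    - [0.8, 0, 0, 0, 0]

```text
time: 10.25
tool_pos: [0.5399, 0.1178, 0.0922]
ee_rot: [-0.559, 1.57, -0.559]
wrist_force: [0.5, -3.4, 1.1]
width: 0.0192
```

```bash
python3 - <<'E'
from h import *
go([.5398,.1203,.091],90)
s=snap('wrist','w4')
cv2.imwrite('pics/w4b.png',cv2.resize(s['image'][100:400,200:500,::-1],(600,600),interpolation=cv2.INTER_CUBIC))
E
```

```text
t10.25 pos [0.5399 0.1178 0.0922] jaw 90.0 z 0.0 toolx [ 0.001 -0.001 -1.   ] F [ 0.5 -3.4  1.1] w 0.0192 j [ 0.11  0.14  1.54 -0.    1.46 -1.46]
shift cm [ 0.12  0.25 -0.01] yaw err 0.0
```

View pics/w4b.png

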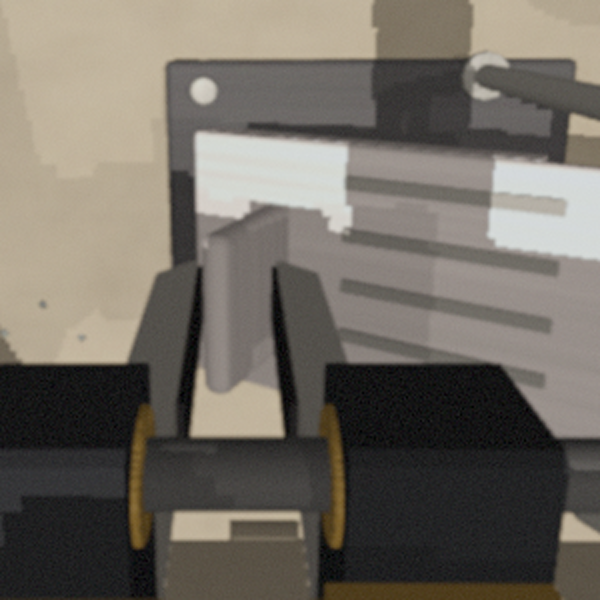

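Tab sits between the pads with light contact (3 N). Starting the swing, first half.

carry_out:
  targets:
    - [0.82, -0.2, 0, 0, 0]
    - [0.82, -0.27, 0, 0, 0]
    - [0.83, -0.27, 0, 0, 0]
    - [0.83, -0.27, 0, 0, 0]
    - [0.84, -0.27, 0, 0, 0]
    - [0.85, -0.27, 0, 0, 0]
    - [0.86, -0.27, 0, 0, 0]
    - [0.87, -0.27, 0, 0, 0]
    - [0.87, 0, 0, 0, 0]

```text
time: 11.2
tool_pos: [0.5401, 0.1184, 0.1139]
ee_rot: [0.102, 1.569, 0.103]
wrist_force: [1.0, -5.1, 2.1]
width: 0.0126
```

```bash
python3 - <<'E'
from h import *
go([.5398,.118,.112],90)
s=snap('wrist','w5'); t=snap('scene','s5')
a=cv2.resize(s['image'][100:400,200:500],(500,500),interpolation=cv2.INTER_CUBIC)
b=cv2.resize(t['image'][220:345,230:305],(300,500),interpolation=cv2.INTER_CUBIC)
cv2.imwrite('pics/m5.png',np.hstack([a,b])[:,:,::-1])
E
```

```text
t11.20 pos [0.5401 0.1184 0.1139] jaw 90.1 z 0.1 toolx [ 0.002  0.    -1.   ] F [ 1.  -5.1  2.1] w 0.0126 j [ 0.11  0.13  1.51 -0.    1.5  -1.46]
shift cm [ 0.19 -0.04 -0.03] yaw err 0.1
```

View pics/m5.png

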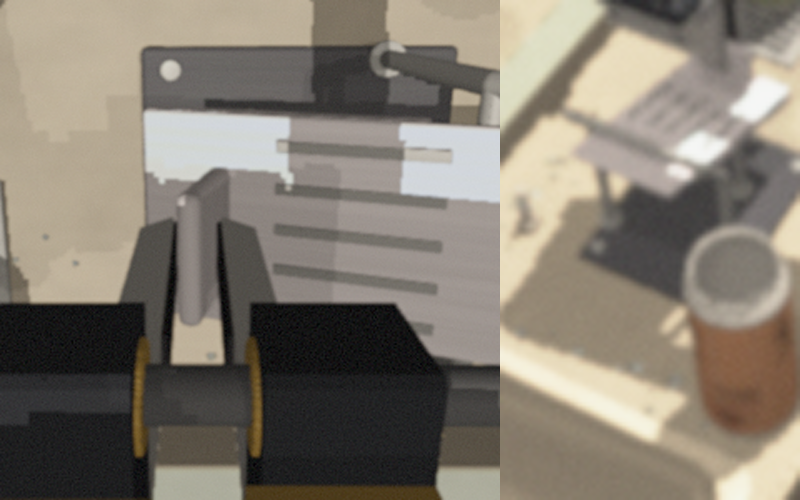

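Swing is working; the tab is now near upright in the pads (177–230 at tab) and the plate has clearly risen. Second half.

carry_out:
  targets:
    - [0.88, -0.25, -0.1, 0, 0]
    - [0.89, -0.27, -0.05, 0, 0]
    - [0.9, -0.27, 0, 0, 0]
    - [0.91, -0.27, 0, 0, 0]
    - [0.91, 0, 0, 0, 0]

```text
time: 11.8
tool_pos: [0.5399, 0.1176, 0.1241]
ee_rot: [0.905, 1.569, 0.906]
wrist_force: [0.0, 2.1, 1.7]
width: 0.0106
```

carry_out:
  targets:
    - [0.92, -0.2, 0, 0, 0]
    - [0.93, -0.2, 0, 0, 0]
    - [0.94, -0.2, 0, 0, 0]
    - [0.95, 0, 0, 0, 0]

```text
time: 12.2
tool_pos: [0.5396, 0.1179, 0.1295]
ee_rot: [1.609, 1.569, 1.611]
wrist_force: [0.3, 5.4, -0.1]
width: 0.0091
```

carry_out:
  targets:
    - [0.97, -0.1, 0.2, 0, 0]
    - [1, -0.05, 0.1, 0, 0]
    - [1, 0, 0, 0, 0]
    - [1, 0, 0, 0, 0]
    - [1, 0, 0, 0, 0]

```text
time: 12.7
tool_pos: [0.5397, 0.1185, 0.1311]
ee_rot: [-1.54, 1.568, -1.54]
wrist_force: [-0.5, -4.2, 2.2]
width: 0.0089
```

```bash
python3 - <<'E'
from h import *
go([.5398,.118,.135],90)
s=snap('wrist','w6'); t=snap('scene','s6')
a=cv2.resize(s['image'][100:400,280:580],(440,440),interpolation=cv2.INTER_CUBIC)
b=cv2.resize(t['image'][225:290,235:290],(360,440),interpolation=cv2.INTER_CUBIC)
cv2.imwrite('pics/m6.png',np.hstack([a,b])[:,:,::-1])
E
```

```text
t12.70 pos [0.5397 0.1185 0.1311] jaw 90.0 z 0.0 toolx [ 0.    -0.002 -1.   ] F [-0.5 -4.2  2.2] w 0.0089 j [ 0.12  0.12  1.48 -0.    1.54 -1.46]
shift cm [-0.39 -0.05  0.01] yaw err 0.0
```

View pics/m6.png

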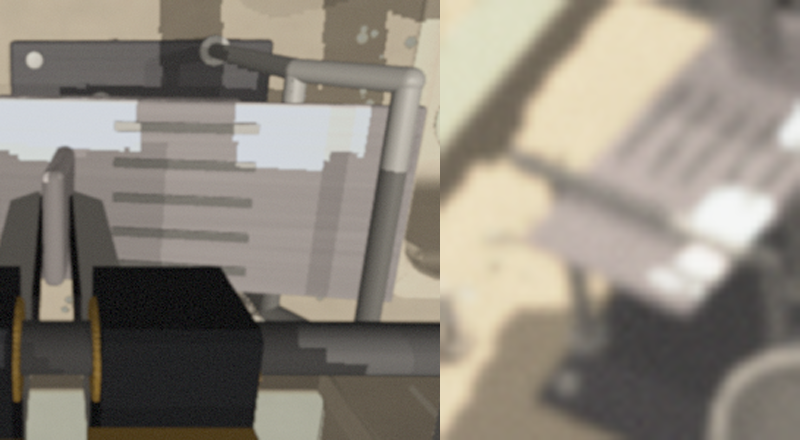

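Tab is edge-on and the plate is near level, still over the ledge and under the keeper. Width 8.9 mm suggests 2–4° remain and the tool pushes down slightly, so I'll raise a bit and watch.

carry_out:
  targets:
    - [1, -0.15, -0.1, 0, 0]
    - [1, -0.1, 0, 0, 0]
    - [1, 0, 0, 0, 0]

```text
time: 13.1
tool_pos: [0.5398, 0.1195, 0.1337]
ee_rot: [1.145, 1.57, 1.146]
wrist_force: [-0.3, -0.9, 2.0]
width: 0.0089
```

carry_out:
  targets:
    - [1, -0.15, 0, 0, 0]
    - [1, 0, 0, 0, 0]
    - [1, 0, 0, 0, 0]

```text
time: 13.4
tool_pos: [0.5396, 0.1197, 0.1349]
ee_rot: [1.572, 1.569, 1.573]
wrist_force: [0.0, 2.1, 1.5]
width: 0.0085
```

carry_out:
  targets:
    - [1, -0.15, 0.05, 0, 0]
    - [1, 0, 0, 0, 0]
    - [1, 0, 0, 0, 0]

```text
time: 13.7
tool_pos: [0.5395, 0.1198, 0.1363]
ee_rot: [2.102, 1.57, 2.103]
wrist_force: [0.3, 1.6, 0.5]
width: 0.0085
```

carry_out:
  targets:
    - [1, -0.15, 0.05, 0, 0]
    - [1, 0, 0, 0, 0]
    - [1, 0, 0, 0, 0]

```text
time: 14.0
tool_pos: [0.5395, 0.1202, 0.1378]
ee_rot: [2.078, 1.57, 2.079]
wrist_force: [0.0, 3.0, -0.6]
width: 0.0083
```

```bash
python3 - <<'E'
from h import *
go([.5398,.118,.135],90)
from scipy.optimize import least_squares
np.set_printoptions(precision=4,suppress=True)
C=lambda u,v:(280+u/1.4667-.2,100+v/1.4667-.2)
po=[((132,40,-24),(427,106)),((132,-40,-24),(389,299)),((4,22,14),(63,172)),((-4,22,14),(43,172)),((4,-22,14),(68,283)),((4,22,-24),(75,148))]
P=np.array([a for a,b in po])/1e3; U=np.array([C(*b) for a,b in po])
W=lambda x:Ro.from_euler('ZY',[x[3],-x[4]]).apply(P)+x[:3]
r=least_squares(lambda x:(proj('w6',W(x))-U).ravel(),[.54,.118,.15,1.57,0]);print(r.x[:3],np.degrees(r.x[3:]),r.fun.reshape(-1,2).round(1).tolist())
E
```

```text
t14.00 pos [0.5395 0.1202 0.1378] jaw 90.1 z 0.1 toolx [-0.     0.001 -1.   ] F [ 0.   3.  -0.6] w 0.0083 j [ 0.12  0.12  1.47  0.    1.55 -1.46]
shift cm [ 0.28 -0.22  0.03] yaw err 0.1
[0.5425 0.1212 0.1276] [91.1008  9.3572] [[-2.1, -0.0], [1.5, 0.5], [1.0, 0.2], [-0.7, -0.3], [-1.3, 1.6], [2.0, -2.2]]
```

```bash
cat > fit.py <<'E'
from h import *
from scipy.optimize import least_squares
np.set_printoptions(precision=4,suppress=True)
C=lambda u,v:(280+u/3.75-.37,115+v/3.75-.37)
so=[((-78,58,8),(40,36)),((-78,-58,8),(46,384)),((71,50,147),(668,85)),((71,-50,147),(624,555))]
po=[((-4,22,14),(85,205)),((-4,-22,14),(88,375)),((4,22,14),(108,205)),((4,22,-24),(173,188)),((4,-22,-24),(172,358)),((-30,40,-24),(70,107)),((-30,-40,-24),(75,388)),((132,40,-24),(718,147)),((132,-40,-24),(680,494))]
A=lambda o:(np.array([a for a,b in o])/1e3,np.array([C(*b) for a,b in o]))
Ps,Us=A(so);Pp,Up=A(po)
def projc(fn,X,c):
    K,d,P=load(fn); p=(np.atleast_2d(X)-P[:3,3])@P[:3,:3]; p=Ro.from_rotvec(c[:3]).apply(p)+c[3:6]; p=p*[1,-1,-1]
    return cv2.projectPoints(p,np.zeros(3),np.zeros(3),K,d)[0][:,0]
def plate_in_stand(P,th,hz=None):
    return Ro.from_euler('y',-th).apply(P+[-.088,0,.032])+[.05,0,.115]
def w2(x):
    R=Ro.from_euler('z',x[2]); o=[x[0],x[1],0]
    return np.r_[(projc('w2',R.apply(Ps)+o,x[3:])-Us).ravel(),(projc('w2',R.apply(plate_in_stand(Pp,np.radians(30)))+o,x[3:])-Up).ravel(), x[3:6]/.01,x[6:9]/.002]
r=least_squares(w2,[.54,.165,1.57]+[0]*6); X=r.x
E
python3 - <<'E'
from fit import *
print('stand',X[:2],np.degrees(X[2]),'cam',np.degrees(X[3:6]),X[6:]*1e3,'res',r.fun[:-6].round(1))
s=snap('wrist','w7')
D=lambda u,v:(280+u/1.4667-.2,100+v/1.4667-.2)
q=[((132,40,-24),(427,106)),((132,-40,-24),(389,299)),((4,22,14),(63,172)),((-4,22,14),(43,172)),((4,22,-24),(75,148))]
P=np.array([a for a,b in q])/1e3; U=np.array([D(*b) for a,b in q]).astype(np.float32)
g=lambda f:cv2.cvtColor(cv2.imread('pics/%s.png'%f),cv2.COLOR_BGR2GRAY)
U7,ok,err=cv2.calcOpticalFlowPyrLK(g('w6'),g('w7'),U[:,None],None,winSize=(15,15)); U7=U7[:,0]; print((U7-U).round(1).tolist(),ok.ravel())
for f,u in(('w6',U),('w7',U7)):
    W=lambda x:Ro.from_euler('ZY',[x[3],-x[4]]).apply(P)+x[:3]
    k=least_squares(lambda x:(projc(f,W(x),X[3:])-u).ravel(),[.54,.118,.15,1.57,0]); print(f,k.x[:3],np.degrees(k.x[3:]),k.fun.round(1))
    k=least_squares(lambda x:(projc(f,Ro.from_euler('z',X[2]).apply(plate_in_stand(P,x[0])+[x[1],x[2],0])+[X[0],X[1],0],X[3:])-u).ravel(),[0,0,0]); print(' hinged',np.degrees(k.x[0]),k.x[1:],k.fun.round(1))
E
```

```text
stand [0.5387 0.152 ] 90.62848277358329 cam [-0.2328 -1.8596 -0.4937] [ 0.0689  0.5156 -1.9745] res [-5.  -0.4 -3.5  1.7 -0.9  2.8 -0.2 -1.8 -1.8 -0.6 -1.5  0.5 -0.6  0.1
  3.5 -1.   3.8 -3.3  2.1  0.7  2.4  0.4  0.3 -1.2  0.6  2. ]
[[-14.300000190734863, -1.899999976158142], [-11.699999809265137, -7.199999809265137], [-1.7999999523162842, -1.0], [1.2000000476837158, -0.8999999761581421], [-2.700000047683716, -0.20000000298023224]] [1 1 1 1 1]
w6 [0.5402 0.1146 0.1357] [90.5844  5.2574] [-1.5 -0.4  1.   1.2  1.4  0.7 -1.   0.2  0.2 -2. ]
 hinged 3.773685282136215 [0.0022 0.0002] [-0.  -2.2  2.2  1.   1.1  1.7 -1.8  1.3 -1.5 -1.8]
w7 [0.5414 0.1155 0.1364] [90.9047  3.8279] [-1.7 -0.   1.3  0.9  2.5  0.7 -2.4  0.3  0.4 -2.1]
 hinged 1.3936731901120742 [ 0.0018 -0.0002] [ 0.2 -1.8  2.   1.1  2.8  1.6 -3.   1.3 -1.9 -2.2]
```

Hinged fit: about 3.8° then, 1.4° now. One more small raise brings it level, then I lift the nib off.

carry_out:
  targets:
    - [1, -0.15, 0.05, 0, 0]
    - [1, 0, 0, 0, 0]
    - [1, 0, 0, 0, 0]
    - [1, 0, 0, 0, 0]

```text
time: 14.45
tool_pos: [0.5396, 0.1206, 0.1394]
ee_rot: [1.846, 1.57, 1.847]
wrist_force: [0.5, 4.9, 0.2]
width: 0.008
```

carry_out:
  targets:
    - [1, -0.2, 0.1, 0, 0]
    - [1, -0.3, 0, 0, 0]
    - [1, -0.3, 0, 0, 0]
    - [1, -0.2, 0, 0, 0]
    - [1, 0, 0, 0, 0]
    - [1, 0, 0, 0, 0]

```text
time: 15.05
tool_pos: [0.5386, 0.122, 0.148]
ee_rot: [2.942, 1.568, 2.943]
wrist_force: [0.3, 5.2, -5.0]
width: 0.0077
```

```bash
cat > tr.py <<'E'
from fit import *
D=lambda u,v:(280+u/1.4667-.2,100+v/1.4667-.2)
q=[((132,40,-24),(427,106)),((132,-40,-24),(389,299)),((4,22,14),(63,172)),((-4,22,14),(43,172)),((4,22,-24),(75,148))]
P=np.array([a for a,b in q])/1e3; U=np.array([D(*b) for a,b in q]).astype(np.float32)
g=lambda f:cv2.cvtColor(cv2.imread('pics/%s.png'%f),cv2.COLOR_BGR2GRAY)
def track(fs):
    u=U
    for a,b in zip(fs[:-1],fs[1:]): u=cv2.calcOpticalFlowPyrLK(g(a),g(b),u[:,None],None,winSize=(15,15))[0][:,0]
    f=fs[-1]; W=lambda x:Ro.from_euler('ZY',[x[3],-x[4]]).apply(P)+x[:3]
    k=least_squares(lambda x:(projc(f,W(x),X[3:])-u).ravel(),[.54,.118,.15,1.57,0]); print(f,k.x[:3],np.degrees(k.x[3:]),k.fun.round(1), (u-U).round(1).tolist())
E
python3 - <<'E'
from tr import *
go(); snap('wrist','w8'); track(['w6','w7']); track(['w6','w7','w8'])
E
```

```text
t15.05 pos [0.5386 0.122  0.148 ] jaw 90.1 z 0.1 toolx [-0.003  0.001 -1.   ] F [ 0.3  5.2 -5. ] w 0.0077 j [ 0.12  0.11  1.46  0.    1.58 -1.45]
w7 [0.5414 0.1155 0.1364] [90.9047  3.8279] [-1.7 -0.   1.3  0.9  2.5  0.7 -2.4  0.3  0.4 -2.1] [[-14.300000190734863, -1.899999976158142], [-11.699999809265137, -7.199999809265137], [-1.7999999523162842, -1.0], [1.2000000476837158, -0.8999999761581421], [-2.700000047683716, -0.20000000298023224]]
w8 [0.5423 0.1165 0.1413] [92.1089  1.6768] [-4.8 -1.9  3.3  4.4  3.2  0.6 -1.2 -1.4 -0.5 -1.3] [[-26.200000762939453, -4.300000190734863], [-23.700000762939453, -20.100000381469727], [-3.700000047683716, -0.800000011920929], [-0.699999988079071, 1.399999976158142], [-5.199999809265137, -0.30000001192092896]]
```

carry_out:
  targets:
    - [1, 0, 0.15, 0.05, 0]
    - [1, 0, 0.1, 0, 0]
    - [1, 0, 0, 0, 0]

```text
time: 15.4
tool_pos: [0.54, 0.1227, 0.1491]
ee_rot: [-1.819, 1.568, -1.819]
wrist_force: [-0.1, -0.6, -4.1]
width: 0.0077
```

```bash
python3 - <<'E'
from h import *
go(); s=snap('wrist','w9'); t=snap('scene','s9')
a=cv2.resize(s['image'][100:400,280:580],(440,440),interpolation=cv2.INTER_CUBIC)
b=cv2.resize(t['image'][225:290,235:290],(360,440),interpolation=cv2.INTER_CUBIC)
cv2.imwrite('pics/m9.png',np.hstack([a,b])[:,:,::-1])
E
```

```text
t15.40 pos [0.54   0.1227 0.1491] jaw 90.0 z 0.0 toolx [-0.001 -0.003 -1.   ] F [-0.1 -0.6 -4.1] w 0.0077 j [ 0.12  0.11  1.45 -0.    1.58 -1.45]
```

View pics/m9.png

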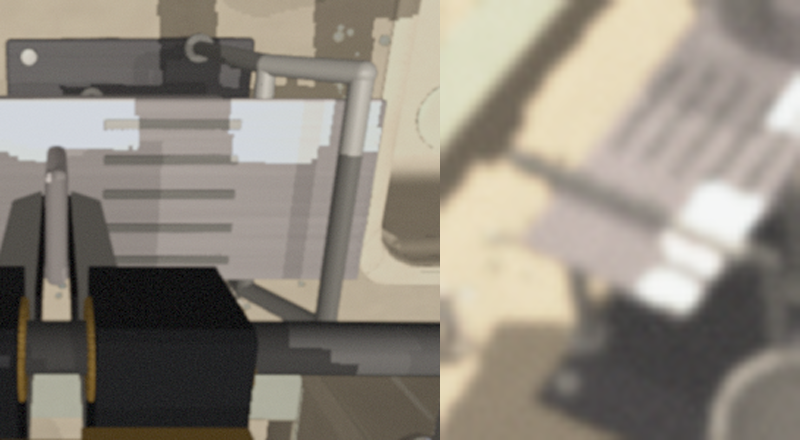

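Views used up (12). The picture shows the plate near level (near edge row 98–100, slots nearly horizontal) and the tail corners at (385,100) and (357,279) under the keeper. Fitting the pose from the slot ends.

```bash
cat > sl.py <<'E'
from fit import *
D=lambda u,v:(280+u/1.4667-.2,100+v/1.4667-.2)
UN=np.zeros(6)
c3=[(232,158),(232,213),(232,272),(230,328),(443,172),(440,236),(437,297),(433,357),(718,147),(680,494)]
m6=[(115,125),(113,161),(113,197),(113,232),(258,130),(256,166),(250,204),(247,239),(427,107),(389,299)]
m9=[(105,124),(105,159),(105,194),(105,227),(240,125),(237,160),(234,195),(231,229),(385,100),(357,279)]
def w2p(c):
    W=lambda x,P:Ro.from_euler('ZY',[x[3],-x[4]]).apply(P)+x[:3]
    k=least_squares(lambda x:(projc('w2',W(x,Pp),c)-Up).ravel(),[.54,.12,.1,1.57,.5]).x
    u=np.array([C(*p) for p in c3])
    L=least_squares(lambda y:(projc('w2',W(k,np.c_[y.reshape(-1,2),-.024*np.ones(len(u))]),c)-u).ravel(),np.zeros(2*len(u))+.01).x.reshape(-1,2)
    return k,np.c_[L,-.024*np.ones(len(u))],W
E
python3 - <<'E'
from sl import *
for c in (UN,X[3:]):
    k,L,W=w2p(c); print('hung',k[:3],np.degrees(k[3:]))
    for f,m in(('w6',m6),('w9',m9)):
        u=np.array([D(*p) for p in m]); r=least_squares(lambda x:(projc(f,W(x,L),c)-u).ravel(),[.54,.12,.14,1.57,0]); print(f,r.x[:3],np.degrees(r.x[3:]),np.abs(r.fun).max().round(1))
E
```

```text
hung [0.5406 0.1202 0.0979] [89.8815 27.2634]
w6 [0.5391 0.1219 0.1406] [89.4935  3.7807] 1.2
w9 [0.5408 0.126  0.1535] [89.7714 -2.0878] 0.9
hung [0.5394 0.1096 0.1   ] [89.8231 25.3425]
w6 [0.5383 0.1163 0.1426] [89.4698  1.7365] 1.2
w9 [0.54   0.1201 0.1555] [89.7712 -4.1348] 0.8
```

Correcting by the hung bias (27.3° read vs 30° true), the plate now sits at about 0.6° with the nib ~6.5 mm lifted. Lifting 5 mm more, then drawing it forward.

carry_out:
  targets:
    - [1, -0.3, 0, 0, 0]
    - [1, -0.25, 0, 0, 0]
    - [1, 0, 0, 0, 0]
    - [1, 0, -0.3, 0, 0]
    - [1, 0, -0.6, 0, 0]
    - [1, 0, -0.6, 0, 0]

```text
time: 16.1
tool_pos: [0.5401, 0.1083, 0.1548]
ee_rot: [-1.976, 1.57, -1.975]
wrist_force: [0.3, 0.2, -4.0]
width: 0.0077
```

```bash
python3 - <<'E'
from h import *
go()
E
```

```text
t16.10 pos [0.5401 0.1083 0.1548] jaw 90.1 z 0.1 toolx [-0. -0. -1.] F [ 0.3  0.2 -4. ] w 0.0077 j [ 0.1   0.1   1.45 -0.    1.59 -1.48]
```

carry_out:
  targets:
    - [1, 0, -0.8, 0, 0]
    - [1, 0, -1, 0, 0]
    - [1, 0, -1, 0, 0]
    - [1, 0, -1, 0, 0]
    - [1, 0, -1, 0, 0]
    - [1, -0.5, -0.4, 0, 0]
    - [1, -1, 0, 0, 0]
    - [1, -1.7, 0, 0, 0]
    - [1, -2, 0, 0, 0]
    - [1, -2, 0, 0, 0]
    - [1, -1.7, 0, 0, 0]
    - [1, -1.2, 0, 0, 0]
    - [1, -0.6, 0, -0.3, 0]
    - [1, 0, -0.5, -0.8, 0]
    - [1, 0, -1, -1.2, 0]
    - [1, 0, -1.5, -1.2, 0]
    - [1, 0, -2, -1.2, 0]
    - [1, 0, -2, -1, 0]
    - [1, 0, -2, -0.7, 0]
    - [1, 0, -2, -0.3, 0]

```text
time: 18.1
tool_pos: [0.4711, -0.0543, 0.261]
ee_rot: [-3.12, 1.569, -3.119]
wrist_force: [-1.1, -0.2, -4.3]
width: 0.0078
```

carry_out:
  targets:
    - [1, 0, -2, 0, 0]
    - [1, 0, -2, 0, 0]
    - [1, 0, -2, 0, 0]
    - [1, 0, -2, 0, 0]
    - [1, 0, -2, 0, 0]
    - [1, 0, -2, 0, 0]
    - [1, 0, -2, 0, 0]
    - [1, 0, -2, 0, 0]
    - [1, 0, -2, 0, 0]
    - [1, 0, -1.5, 0, 0]
    - [1, 0, -1.2, 0, 0]
    - [1, 0, -0.7, 0, 0]
    - [1, 0, -0.3, 0, 0]
    - [1, 0, 0, 0, 0]

```text
time: 19.5
tool_pos: [0.4735, -0.2701, 0.2619]
ee_rot: [1.944, 1.57, 1.945]
wrist_force: [-0.3, -1.0, -4.2]
width: 0.0078
```

```bash
python3 - <<'E'
from h import *
go([.473,-.279,.25],12.2)
E
```

```text
t19.50 pos [ 0.4735 -0.2701  0.2619] jaw 90.1 z 0.1 toolx [-0.  0. -1.] F [-0.3 -1.  -4.2] w 0.0078 j [-0.62  0.07  1.28  0.    1.79 -2.19]
shift cm [ 1.19 -0.89 -0.05] yaw err 77.9
```

carry_out:
  targets:
    - [1, 0, -0.4, 0, 3]
    - [1, 0, -0.5, 0, 5]
    - [1, 0, 0, 0, 6]
    - [1, 0, 0, 0, 7]
    - [1, 0, 0, 0, 7]
    - [1, 0, 0, 0, 7]
    - [1, 0, 0, 0, 7]
    - [1, 0, 0, 0, 7]
    - [1, 0, 0, 0, 7]
    - [1, 0, 0, 0, 7]
    - [1, 0, 0, 0, 6]
    - [1, 0, 0, 0, 5]
    - [1, 0, 0, 0, 3]
    - [1, 0, 0, 0, 1]
    - [1, 0, 0, 0, 0]

```text
time: 21.0
tool_pos: [0.4733, -0.2786, 0.262]
ee_rot: [-2.8, 1.571, 2.124]
wrist_force: [-0.5, -0.0, -3.6]
width: 0.008
```

```bash
python3 - <<'E'
from h import *
go([.473,-.279,.1],12.2); s=snap('wrist','w10'); snap('top','t10')
# reproject: find tail edge and compare with tray: print plate pixel in wrist view, tray corners predicted
c=np.array([[.4209,-.2326],[.6067,-.1902],[.6329,-.3027],[.4451,-.344]])
print(proj('w10',np.c_[c,[.014]*4]).round())
E
```

```text
t21.00 pos [ 0.4733 -0.2786  0.262 ] jaw 12.1 z -77.9 toolx [-0.  0. -1.] F [-0.5 -0.  -3.6] w 0.0080 j [-0.64  0.08  1.27  0.    1.79 -0.85]
shift cm [16.2  -0.04  0.04] yaw err -0.1
[[283. 124.]
 [441. 122.]
 [434. 214.]
 [285. 214.]]
```

```bash
python3 - <<'E'
from sl import *
g=lambda f:cv2.cvtColor(cv2.imread('pics/%s.png'%f),cv2.COLOR_BGR2GRAY)
u=np.array([D(*p) for p in m9]).astype(np.float32)
v,ok,e=cv2.calcOpticalFlowPyrLK(g('w9'),g('w10'),u[:,None],None,winSize=(21,21)); v=v[:,0]
print((v-u).round(1).tolist(),e.ravel().round(0))
k,L,W=w2p(UN); n=8
for f,p in(('w9',u),('w10',v)):
    r=least_squares(lambda x:(projc(f,W(x,L[:n]),UN)-p[:n]).ravel(),[.5,-.1,.2,1.57 if f=='w9' else .2,0],loss='soft_l1'); print(f,r.x[:3],np.degrees(r.x[3:]),r.fun.round(1))
E
```

```text
[[-36.20000076293945, -46.5], [29.700000762939453, -2.0999999046325684], [-1.7000000476837158, -0.8999999761581421], [-1.7999999523162842, 0.20000000298023224], [-6.5, -19.600000381469727], [-18.299999237060547, -17.299999237060547], [-40.599998474121094, -23.299999237060547], [-111.80000305175781, -43.099998474121094], [-60.099998474121094, 68.5999984741211], [-168.6999969482422, -123.19999694824219]] [14. 22. 34. 29. 25. 20.  8. 19. 20. 24.]
w9 [0.5414 0.1249 0.1506] [90.2098  0.6076] [ 0.1  0.6  0.2 -0.4  0.2 -0.1 -0.7  0.1 -0.2 -0.5 -0.   0.5  0.2  0.1
  0.1 -0.3]
w10 [ 0.4968 -0.2477  0.3367] [-10.714  -58.5712] [ 80.1  18.1  -1.5 -17.1  13.8  -7.9  -1.6   0.3 -11.7  -0.7 -11.2  -0.6
   0.7   6.3  61.7  27. ]
```

```bash
python3 - <<'E'
from sl import *
def g(f):
    a=cv2.GaussianBlur(cv2.cvtColor(cv2.imread('pics/%s.png'%f),cv2.COLOR_BGR2GRAY),(0,0),1.2).astype(np.float32); m=cv2.GaussianBlur(a,(0,0),8); s=cv2.GaussianBlur((a-m)**2,(0,0),8)**.5+2; return ((a-m)/s)
A,B=g('w9'),g('w10')
def mt(n,p,w,h,s=14):
    x,y=map(int,D(*p)); T=A[y-h:y+h,x-w:x+w]; R=cv2.matchTemplate(B[y-h-s:y+h+s,x-w-s:x+w+s],T,cv2.TM_CCOEFF_NORMED); _,m,_,l=cv2.minMaxLoc(R); print(n,l[0]-s,l[1]-s,round(m,2))
mt('left ends',(105,176),12,45); mt('right ends',(236,176),12,45); mt('slots',(170,176),60,50); mt('near tail',(385,100),12,12); mt('tab',(57,160),15,15)
mt('near edge',(60,98),30,8);mt('near edge R',(320,99),30,8)
E
```

```text
left ends 0 0 0.8
right ends 0 0 0.41
slots 0 0 0.66
near tail 4 0 0.61
tab -1 0 0.85
near edge 14 -14 0.77
near edge R 14 2 0.31
```

Slots and tab have not shifted in the gripper view (0 px), so the plate is rigid and level. Lowering.

carry_out:
  targets:
    - [1, 0.8, 0, 0, 0]
    - [1, 1.7, 0, 0, 0]
    - [1, 2.3, 0, 0, 0]
    - [1, 2.3, 0, 0, 0]
    - [1, 2.3, 0, 0, 0]
    - [1, 2.3, 0, 0, 0]
    - [1, 2.3, 0, 0, 0]
    - [1, 2.2, 0, 0, 0]
    - [1, 1.6, 0, 0, 0]
    - [1, 1.1, 0, 0, 0]
    - [1, 0.7, 0, 0, 0]
    - [1, 0.4, 0, 0, 0]
    - [1, 0, 0, 0, 0]

```text
time: 22.4
tool_pos: [0.4733, -0.2792, 0.0619]
ee_rot: [-0.683, 1.571, -2.043]
wrist_force: [0.3, 0.3, -4.6]
width: 0.0077
```

```bash
python3 - <<'E'
from h import *
go([.473,-.279,.037],12.2)
E
```

```text
t22.40 pos [ 0.4733 -0.2792  0.0619] jaw 12.1 z -77.9 toolx [-0. -0. -1.] F [ 0.3  0.3 -4.6] w 0.0077 j [-0.64  0.16  1.58 -0.    1.4  -0.85]
shift cm [ 2.49 -0.02 -0.03] yaw err -0.1
```

carry_out:
  targets:
    - [1, 0.6, 0, 0, 0]
    - [1, 0.6, 0, 0, 0]
    - [1, 0.4, 0, 0, 0]
    - [1, 0.2, 0, 0, 0]
    - [1, 0, 0, 0, 0]
    - [1, 0, 0, 0, 0]

```text
time: 23.0
tool_pos: [0.4733, -0.2792, 0.0441]
ee_rot: [0.548, 1.571, -0.813]
wrist_force: [-1.2, -0.1, -4.2]
width: 0.0076
```

carry_out:
  targets:
    - [1, 0.15, 0, 0, 0]
    - [1, 0.1, 0, 0, 0]
    - [1, 0, 0, 0, 0]

```text
time: 23.3
tool_pos: [0.4732, -0.2791, 0.0414]
ee_rot: [-2.136, 1.571, 2.787]
wrist_force: [1.4, -0.5, -3.6]
width: 0.0078
```

carry_out:
  targets:
    - [1, 0.15, 0, 0, 0]
    - [1, 0.05, 0, 0, 0]
    - [1, 0, 0, 0, 0]

```text
time: 23.6
tool_pos: [0.4732, -0.2791, 0.0393]
ee_rot: [-2.03, 1.571, 2.892]
wrist_force: [0.3, -0.3, -2.4]
width: 0.0078
```

carry_out:
  targets:
    - [1, 0.1, 0, 0, 0]
    - [1, 0.05, 0, 0, 0]
    - [1, 0, 0, 0, 0]

```text
time: 23.9
tool_pos: [0.4732, -0.2791, 0.0379]
ee_rot: [-1.98, 1.571, 2.942]
wrist_force: [0.2, -0.4, -3.8]
width: 0.0074
```

carry_out:
  targets:
    - [1, 0.1, 0, 0, 0]
    - [1, 0.05, 0, 0, 0]
    - [1, 0, 0, 0, 0]

```text
time: 24.2
tool_pos: [0.4734, -0.2793, 0.0369]
ee_rot: [0.487, 1.57, -0.873]
wrist_force: [0.2, -0.4, -1.2]
width: 0.0078
```

carry_out:
  targets:
    - [1, 0.1, 0, 0, 0]
    - [1, 0.05, 0, 0, 0]
    - [1, 0, 0, 0, 0]

```text
time: 24.5
tool_pos: [0.4734, -0.2793, 0.0368]
ee_rot: [0.452, 1.57, -0.908]
wrist_force: [-3.6, 2.2, 5.5]
width: 0.0076
```

Contact (+5.5 N, descent stopped). Unload, release gently and retreat straight up.

carry_out:
  targets:
    - [1, -0.1, 0, 0, 0]
    - [0.96, 0, 0, 0, 0]
    - [0.9, 0, 0, 0, 0]
    - [0.85, 0, 0, 0, 0]
    - [0.7, 0, 0, 0, 0]
    - [0.6, 0, 0, 0, 0]
    - [0.6, 0, 0, 0, 0]

```text
time: 25.2
tool_pos: [0.4733, -0.2792, 0.0358]
ee_rot: [0.929, 1.571, -0.431]
wrist_force: [-0.0, -0.2, -0.1]
width: 0.0344
```

carry_out:
  targets:
    - [0.6, -0.3, 0, 0, 0]
    - [0.6, -1, 0, 0, 0]
    - [0.6, -2, 0, 0, 0]
    - [0.6, -3, 0, 0, 0]
    - [0.6, -4, 0, 0, 0]
    - [0.6, -4, 0, 0, 0]
    - [0.6, -4, 0, 0, 0]
    - [0.6, -2, 0, 0, 0]
    - [0.6, 0, 0, 0, 0]

```text
time: 26.1
tool_pos: [0.4748, -0.2803, 0.2446]
ee_rot: [0.719, 1.561, -0.641]
wrist_force: [0.5, 1.1, 0.0]
width: 0.0376
```

```bash
python3 - <<'E'
from h import *
go(); 
s=snap('wrist','w11'); t=snap('top','t11'); snap('scene','s11')
# bystanders: difference top0 vs t11 around their places
a=cv2.imread('pics/top0.png').astype(int);b=cv2.imread('pics/t11.png').astype(int)
for n,p in dict(ends=(.44,-.007,.016),roll=(.4155,.074,.034),open=(.42,.286,.157),can=(.6,-.05,.163),marker=(.395,-.233,.01),sbolt=(.42,-.384,.02),bolt=(.65,.242,.02),jar=(.5,-.14,.092),jarold=(.486,-.268,.092)).items():
    x,y=proj('top0',[p])[0].astype(int); print(n,(x,y),np.abs(a-b)[y-9:y+10,x-9:x+10].mean().round(1))
# bright/edge profile of plate in top view: NCC against model
C=np.array([.523,-.268]);ang=np.radians(12.2);R=np.array([[np.cos(ang),-np.sin(ang)],[np.sin(ang),np.cos(ang)]])
# rectify the tray area from the top at z=.016 (sheet) 1mm/px
xs=np.arange(-110,111);ys=np.arange(-70,71);gx,gy=np.meshgrid(xs,ys)
def rect(fn,z):
    w=(np.c_[gx.ravel(),gy.ravel()]/1e3)@R.T+C; u=proj(fn,np.c_[w,np.full(len(w),z)]).astype(np.float32).reshape(gx.shape+(2,))
    return cv2.remap(cv2.cvtColor(cv2.imread('pics/%s.png'%fn),cv2.COLOR_BGR2GRAY),u[...,0],u[...,1],cv2.INTER_LINEAR)
for fn in('w11','t11'):
    r=rect(fn,.016); cv2.imwrite('pics/r_%s.png'%fn,r)
    print(fn,'x profile',r[40:60].mean(0)[::5].astype(int).tolist()); print(' y profile',r[:,90:130].mean(1)[::4].astype(int).tolist())
E
```

```text
t26.10 pos [ 0.4748 -0.2803  0.2446] jaw 12.1 z -77.9 toolx [ 0.008 -0.006 -1.   ] F [0.5 1.1 0. ] w 0.0376 j [-0.64  0.08  1.3  -0.    1.75 -0.85]
ends (np.int64(296), np.int64(240)) 37.4
roll (np.int64(264), np.int64(249)) 13.4
open (np.int64(166), np.int64(243)) 10.5
can (np.int64(312), np.int64(168)) 12.2
marker (np.int64(382), np.int64(259)) 72.6
sbolt (np.int64(440), np.int64(250)) 102.7
bolt (np.int64(205), np.int64(161)) 13.5
jar (np.int64(348), np.int64(214)) 149.3
jarold (np.int64(400), np.int64(221)) 80.2
w11 x profile [192, 194, 197, 184, 208, 221, 218, 227, 226, 226, 226, 216, 224, 208, 226, 226, 217, 215, 216, 215, 216, 214, 217, 215, 217, 215, 217, 222, 226, 226, 226, 226, 226, 226, 226, 226, 226, 226, 221, 196, 197, 142, 192, 186, 63]
 y profile [198, 199, 195, 177, 121, 202, 205, 206, 217, 226, 209, 215, 226, 225, 205, 222, 226, 222, 203, 227, 226, 212, 209, 226, 226, 208, 216, 227, 150, 203, 208, 184, 137, 151, 151, 130]
t11 x profile [224, 225, 215, 216, 236, 236, 239, 241, 241, 241, 239, 211, 189, 161, 136, 127, 127, 127, 122, 107, 94, 104, 140, 196, 227, 236, 238, 241, 241, 242, 242, 242, 242, 241, 242, 242, 242, 241, 231, 226, 223, 203, 209, 181, 94]
 y profile [100, 113, 123, 123, 121, 118, 113, 113, 119, 126, 135, 148, 158, 163, 171, 188, 202, 212, 226, 238, 239, 234, 237, 241, 238, 233, 237, 228, 195, 219, 225, 197, 151, 152, 158, 147]
```

```bash
python3 - <<'E'
from h import *
g=lambda f:cv2.cvtColor(cv2.imread('pics/%s.png'%f),cv2.COLOR_BGR2GRAY)
def chk(f0,f1,n,p,w=11,s=6):
    x,y=proj(f0,[p])[0].astype(int); a,b=g(f0),g(f1)
    if not(w+s<x<640-w-s and w+s<y<400-w-s): return
    R=cv2.matchTemplate(b[y-w-s:y+w+s,x-w-s:x+w+s],a[y-w:y+w,x-w:x+w],cv2.TM_CCOEFF_NORMED);_,m,_,l=cv2.minMaxLoc(R);print(f1,n,l[0]-s,l[1]-s,round(m,2))
for n,p in dict(ends=(.44,-.007,.016),roll=(.4155,.074,.034),open=(.42,.29,.157),can=(.6,-.05,.163),marker=(.395,-.233,.01),sbolt=(.42,-.384,.02),bolt=(.65,.242,.02)).items():
    chk('scene0','s11',n,p); chk('top0','t11',n,p); 
# marker, short bolt: wrist pictures w1 -> w11 by position
K=g('w11')
for n,p in dict(marker=(.395,-.233,.015),sbolt=(.42,-.384,.02),jar=(.499,-.14,.092),bare=(.5,-.19,0)).items():
    x,y=proj('w11',[p])[0].astype(int); print(n,x,y,K[max(0,y-3):y+4,max(0,x-3):x+4].mean() if 0<=x<640 and 0<=y<400 else None)
E
```

```text
s11 ends 6 -6 0.52
t11 ends 1 1 0.46
s11 roll 0 0 0.71
t11 roll 0 0 1.0
s11 open 0 0 0.95
t11 open 0 0 1.0
s11 can 0 0 0.99
t11 can -1 0 0.97
s11 marker 0 0 0.98
t11 marker 3 1 0.5
s11 sbolt 0 0 0.98
t11 sbolt -6 5 0.17
s11 bolt 0 0 1.0
t11 bolt 0 0 0.99
marker 256 117 72.14285714285714
sbolt 255 242 162.46938775510205
jar 375 39 33.673469387755105
bare 352 99 114.46938775510205
```

```bash
python3 -c "
from h import *
print(robot.close_job()); go()"
```

```text
the job is handed in; nothing more can be done
None
the job is handed in; nothing more can be done
```

The job is handed in: the jar stands upright on the bench beside the tray, and the plate lies flat in the tray, handle up. It took about 26 s of the 54 s, and no wrist force I read passed about 8 N.

**What I did:** The tool could not tilt, so I straddled the tab and narrowed the jaws while rising. That turned the plate about the ledge bar until it was nearly level. I then lifted the nib off, drew the plate about 65 mm forward, turned it and lowered it until it touched the tray floor. I released it and withdrew straight up, so the robot touches nothing.

**Last checks:**
- **Plate:** brightness profiles of the tray area put the sheet at about −85…+80 mm by −38…+41 mm in the tray, inside the walls. After release the force read zero.
- **Jar:** it looked upright in the wrist picture taken after I set it down. At the end I only confirmed a dark spot where its lid should be.
- **Bystanders:** the roll, both cans, the marker and both bolts matched their first pictures with no shift in at least one camera.

**Not confirmed:**
- The can ends matched poorly in both cameras (0.52 and 0.46), possibly from the arm's shadow. The arm did not go near them.
- I had used up the picture views, so the final lay was checked by numbers only.
- When I began lifting the nib, the plate was within about 2° of level, by my estimate. The readings on this disagreed by a few degrees.

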